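# Swing a cabinet rail into line on the saw board

## Robot

A 6-joint arm with a two-finger parallel gripper is mounted at the origin on the work surface. World frame = base frame: x ahead of the robot, y to its left, z up, the work surface at z = 0. Lengths are in m, angles in rad, forces in N, time in s.
With the tool pointing down it reaches from about 0.325 to 0.775 m from the base axis. Payload 5.5 kg.
Tool frame: the origin (TCP) lies between the finger pads; the fingertips stand 8 mm ahead of it and the grasp point (between the pads) lies 11 mm behind it (tcp_to_tips is the distance from the TCP to the fingertips, in m); z points along the fingers, y is the line along which they close (so a half turn about z gives the same grasp; the last joint's range is limited). The gripper opens to 88 mm and grips with 3 to 60 N. Pads are 20 mm wide; open, the fingers measure 115 mm over their backs; the gripper's body (75 mm by 178 mm) begins 61 mm behind the grasp point.
Start: joints at [-1.191, 0.091, 1.231, -0, 1.82, -0.057], TCP at [0.254, -0.544, 0.231] pointing down, gripper open.
Joint ranges: [-2.87, 2.87], [-0.86, 2.18], [0.17, 2.46], [-1.51, 4.65], [0.06, 2.69], [-2.65, 2.65]. Speed limits (rad/s): [2.57, 2.57, 3.01, 3.14, 3.14, 3.14].

## Interface

Orientations are given as a unit quaternion [w, x, y, z].
In Python, from bench import * gives the robot as it stands. Calls block until the motion is done:
- move_to(position, orientation): joint-space move of the TCP to a pose.
- move_l(position, speed=0.15, orientation=None): straight line of the TCP; orientation=None keeps the orientation; speed is the mean speed in m/s.
- movej(angles): joint-space move.
- gripper_open() and close(): open the fingers fully, or close them until they stop; the grip force is fixed at half the most.
- hold(seconds).
- inverse_kinematics(position, orientation): joint angles nearest the present ones, or None.
- state(): the state.
- get_image(name): name is "scene" or "top" or "wrist"; returns a dict with "frame" (480x640x3 uint8, blue, green, red), "depth" (480x640 float32, m along the optical axis (not along the pixel's ray), 0 where there is no reading), "camera_matrix" (3x3 intrinsics, pixels), "view" (4x4, takes a point from world to camera coordinates). Camera axes: x right, y up, looking along -z (the intrinsics and any distortion apply to the point x, -y, -z); pixel columns grow to the right and rows downward; lengths in m; the calibration is good to about 2 mm. A picture is of the moment at which its call begins.
A pose or a line that the arm cannot do raises IKError and nothing moves.
- job_done(): hands the job in; it is judged then, once.
The state is a dict: "time": time; "joint_pos": joint angles; "dq": joint speeds; "joint_torque": joint torques, N m; "ee_pos": TCP position; "ee_rot": TCP orientation; "ft_force": force on the tool from outside, world axes, zero at the start; "moment": the same for the moment, N m; "finger_gap": finger opening in m; "finger_force": force on a finger pad.
Only numpy, scipy, OpenCV 4.12 (cv2) and the standard library are available. Lean on these libraries where they do the work, as an engineer would, in place of code of your own. Each camera call takes 0.05 s, during which the arm holds its last target. There are 200 camera calls.

## Task

Set the long wooden rail on the saw board, ready to be cut to length: while it still lies well askew, bring its end up to the round steel post of the length stop, then pivot it about the post, keeping that end lightly pressed against it all the way, until the rail lies flush along the fence. The stop is only lightly locked, so come up to it gently and do not push it off its setting; leave the rail upright on the board, tight on the stop and flush with the fence, let go of it, and leave everything else alone.

Things in the scene. Friction and masses are not known exactly. Their poses are not given: they have to be found in the camera images.
- saw_board: Saw board fixed on the black counter: plywood base 290 mm (its x) by 560 mm (its y), 18 mm thick, its top at z = 18 mm. Origin on its underside; the base spans x -150 to +140 mm, y -280 to +280 mm. x points away from the robot, to the fence; y runs along the fence, to the end with the length stop.
- fence_mid (a point): Mid-length point of the fence's lower front edge, on the base's top, at x = 90, y = 0, z = 18 mm of the saw board, axes alike. The fence is a straight low aluminium bar along y, y -270 to +270 mm, 20 mm high above the base and 24 mm thick; its face, towards the robot, is at x = 0 of this point.
- stop_span (a point): Fixed point on the base's top, at x = 76, y = 190 mm of the saw board (14 mm before the fence's face), mid-way along the stretch for the stop's post: the post's axis is up to 30 mm to either side along y. Not measured: feel for it. Post (stop_c0): upright steel, 18 mm in diameter, from 2 to 42 mm above the base, on a black carriage with a knob on the fence (top 90 mm above the counter).
- stop_lock (a point): Fixed point on the fence's top, beside stop_span. The stop's carriage rides along the fence and is locked by friction alone: a push along y of more than about 15 N makes it slip. It must not be shifted by more than 2 mm.
- rail: The long rail: straight square-ended bar of plain wood, 300 mm long (its y), 28 mm wide (x), 44 mm high (z), 0.13 to 0.27 kg; origin at the centre of its underside. It starts upright on the base, clear of fence and post, +y end towards the stop, turned 0.3 to 0.55 rad clockwise from above out of the fence's line. Even when flush it can be held from above, fingertips just over the fence's top.
- offcut: Bystander, loose: short piece of the same wood, 75 by 28 by 44 mm, on the near left part of the base. Origin at the centre of its underside.
- tape: Bystander, loose: tape measure, 30 by 68 by 60 mm, on the counter to the left. Origin at the centre of its underside.
- glue: Bystander, loose: glue bottle, 54 mm across, 160 mm tall, standing on the counter to the right. Origin at the centre of its underside.

How it is judged:
On the way, in this order (a step that is already met when the one before it is completed fails the run):
1. the rail's end is pressed on the stop post (over 0.5 N) while the rail is still more than 0.14 rad out of line with the fence (contact force between rail and stop_c0 above 0.5 N and angle between the y axis of rail and the y axis of saw_board, either way round above 0.14 rad and horizontal distance between rail and stop_c0 above 0.155 m), for 0.2 s.
2. the rail is swung to within 0.05 rad of the fence's line with its end within 4 mm of the post (angle between the y axis of rail and the y axis of saw_board, either way round below 0.05 rad and horizontal distance between rail and stop_c0 below 0.163 m), for 0.2 s.
At the end, for the whole second after the job is handed in: The rail lies upright and at rest on the saw board, its end within 2 mm of the stop post, its side within 2 mm of the fence at mid-length and within 0.012 rad of the fence's line; the gripper has let go (angle between the y axis of rail and the y axis of saw_board, either way round below 0.012 rad and x of rail in the frame of saw_board between 0.074 and 0.078 m and z of rail in the frame of saw_board below 0.0195 m and horizontal distance between rail and stop_c0 between 0.157 and 0.161 m and angle between rail's own z axis and vertical below 0.03 rad and linear speed of rail below 0.01 m/s); the robot touches nothing.
It fails at once if the stop is pushed more than 2 mm off its setting (distance of stop_c0 from where it was at the start of the episode above 0.002 m).
It fails at once if the rail comes within 0.12 rad of the fence's line while its end is more than 6 mm off the post (angle between the y axis of rail and the y axis of saw_board, either way round below 0.12 rad and horizontal distance between rail and stop_c0 above 0.165 m).
It fails at once if the rail is tipped over by more than 0.35 rad (angle between rail's own z axis and vertical above 0.35 rad).
It fails at once if a bystander is moved by more than 15 mm (distance of any of offcut, tape, glue from where it was at the start of the episode above 0.015 m).
It also fails if it takes over 72 s, if anything falls off the work surface, if the arm or the gripper's body presses on something with over 40 N, if the wrist force passes 120 N, or if a joint passes its speed limit or range.

## Working session

There is one attempt and no reset: what is moved stays moved. The work goes in short steps, each a Python script; the robot and the scene stay as the last script left them, time stands still between calls to the robot, and variables do not carry over. Pictures are saved under pics/ and viewed, at most 10 in all, crops included, and the job is handed in when it is done.

```bash
mkdir -p pics; ls
python3 - <<'E'
from bench import *
import cv2,numpy as np
for n in ["top","scene"]:
    d=get_image(n); cv2.imwrite(f"pics/{n}0.png",d["frame"]); np.savez(f"{n}0.npz",**d)
    print(n,d["camera_matrix"].tolist(),np.round(d["view"],4).tolist(),[k for k in d])
s=state();print(s)
E
```

```text
pics
top [[593.5691751394918, 0.0, 320.3714248812645], [0.0, 593.5691751394918, 237.97060442594645], [0.0, 0.0, 1.0]] [[0.0185, -0.9998, 0.0017, -0.0264], [0.9934, 0.0185, 0.1135, -0.5383], [-0.1135, -0.0004, 0.9935, -1.7178], [0.0, 0.0, 0.0, 1.0]] ['frame', 'depth', 'camera_matrix', 'view']
scene [[438.85352932300714, 0.0, 320.71757114804296], [0.0, 438.85352932300714, 230.30470075506483], [0.0, 0.0, 1.0]] [[-0.3946, 0.9188, -0.0065, 0.2055], [-0.6168, -0.2597, 0.743, 0.2891], [0.681, 0.2972, 0.6692, -1.5304], [0.0, 0.0, 0.0, 1.0]] ['frame', 'depth', 'camera_matrix', 'view']
{'time': 0.1, 'joint_pos': array([-1.19069873e+00,  9.17854116e-02,  1.23174039e+00,  3.65428086e-05,
        1.81978810e+00, -5.67172968e-02]), 'dq': array([-0.00156829, -0.00203556, -0.00212631,  0.00063197,  0.00034664,
       -0.00052889]), 'joint_torque': array([ 1.82140819e-03, -4.47855020e+01, -4.07570779e+01,  6.98457775e-02,
        2.83988990e-02, -1.27816274e-04]), 'ee_pos': array([ 0.25374364, -0.54343782,  0.22963299]), 'ee_rot': array([-8.52249579e-04,  9.76242420e-01,  2.16679481e-01, -1.21068044e-04]), 'ft_force': array([-0.6637258 ,  0.54417929, -0.39468508]), 'moment': array([ 0.05515131, -0.05539303, -0.0067759 ]), 'finger_force': 0.0, 'finger_gap': 0.08781274413080059}
```

View pics/top0.png

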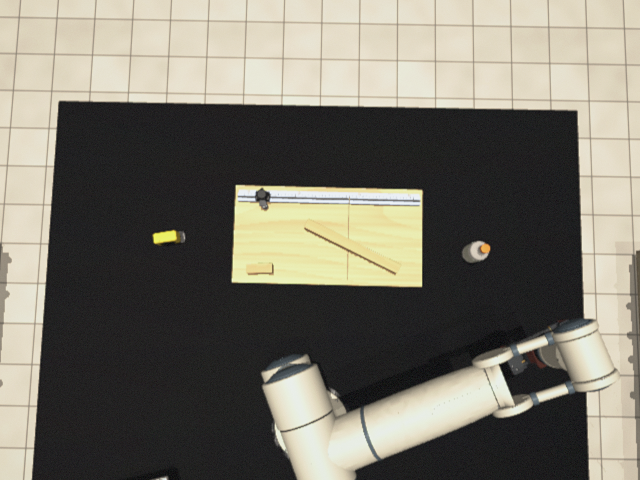

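The top view shows the board (235,185)–(422,287), the rail from (307,222) to (398,270), the stop at about (263,200) and the offcut at (260,268). Next I measure these.

```bash
cat > h.py <<'E'
import cv2,numpy as np
def ray(d,uv,z):
    K,V=d["camera_matrix"],d["view"]; R,t=V[:3,:3],V[:3,3]
    uv=np.atleast_2d(np.asarray(uv,float)); c=-R.T@t
    q=np.c_[(uv[:,0]-K[0,2])/K[0,0],-(uv[:,1]-K[1,2])/K[1,1],-np.ones(len(uv))]@R
    return c+q*((z-c[2])/q[:,2])[:,None]
def cloud(d):
    K,V=d["camera_matrix"],d["view"]; R,t=V[:3,:3],V[:3,3]
    v,u=np.mgrid[0:480,0:640]; D=d["depth"]
    P=np.stack([(u-K[0,2])/K[0,0]*D,-(v-K[1,2])/K[1,1]*D,-D],-1)
    return (P-t)@R
def rect(pts):
    (c,s,a)=cv2.minAreaRect(np.asarray(pts[:,:2]*1000,np.float32))
    if s[0]<s[1]: a+=90; s=s[::-1]
    a=(a+0)%180  # direction of long side from x
    return np.array(c)/1000,np.array(s),a
E
python3 - <<'E'
from h import *
d=dict(np.load("top0.npz")); P=cloud(d); f=d["frame"]
hsv=cv2.cvtColor(f,cv2.COLOR_BGR2HSV)
# board: bright inside ROI
m=np.zeros((480,640),np.uint8); m[170:300,210:440]=(hsv[170:300,210:440,2]>90)*255
c=max(cv2.findContours(m,0,2)[0],key=cv2.contourArea)
r=cv2.boxPoints(cv2.minAreaRect(c)); print("board px",r.tolist()); print(rect(ray(d,c[:,0],0.018)))
print("median z board",np.median(P[210:215,330:420,2]),P[245,330:360,2])
# rail
z=P[...,2]; mm=((z>.048)&(z<.075)).astype(np.uint8)*255; mm[:170]=0;mm[300:]=0;mm[:,:225]=0;mm[:,430:]=0
for c in cv2.findContours(mm,0,2)[0]:
    if cv2.contourArea(c)>30: print(cv2.boundingRect(c),rect(ray(d,c[:,0],.062)))
mh=((z>.075)&(z<.12)).astype(np.uint8)*255; mh[:170]=0;mh[300:]=0;mh[:,:225]=0;mh[:,430:]=0
v,u=np.nonzero(mh); print("stop",u.mean(),v.mean(),P[v,u].mean(0),P[v,u].min(0),P[v,u].max(0))
print("saw corners",rect(ray(d,r,.018)),ray(d,r,.018).round(4).tolist())
E
```

```text
board px [[230.74526977539062, 282.2746887207031], [233.17514038085938, 184.26881408691406], [424.3303527832031, 189.0081787109375], [421.9004821777344, 287.0140380859375]]
(array([ 0.54887433, -0.03714001]), array([563.06280518, 293.08947754]), 89.64421844482422)
median z board 0.01860021123777432 [0.01390091 0.02169667 0.02478733 0.0217689  0.02394529 0.02001263
 0.01801688 0.01890059 0.02544833 0.03601575 0.04709187 0.055402
 0.06481771 0.05343508 0.06327139 0.06814483 0.05542897 0.05169844
 0.06144308 0.06454166 0.06446808 0.06710567 0.05942698 0.06268634
 0.06893492 0.0662339  0.06427441 0.06494531 0.07493938 0.05954797]
(246, 263, 27, 10) (array([0.44636868, 0.15850378]), array([75.05363464, 25.90259743]), 91.06459307670593)
(304, 218, 97, 55) (array([ 0.51576959, -0.1078342 ]), array([298.21966553,  29.84002304]), 64.34076690673828)
(255, 191, 15, 17) (array([0.64395135, 0.15187378]), array([43.77741623, 43.05640411]), 15.359722137451172)
stop 262.56756756756755 194.27927927927928 [0.6551862  0.15184555 0.08874167] [ 0.4708251  -0.21066621  0.07511787] [0.67746217 0.17410373 0.10048833]
saw corners (array([ 0.54883795, -0.03764795]), array([573.01098633, 293.12728882]), 89.63360595703125) [[0.4041, 0.2448, 0.018], [0.6972, 0.2479, 0.018], [0.6936, -0.3251, 0.018], [0.4006, -0.3175, 0.018]]
```

View pics/scene0.png

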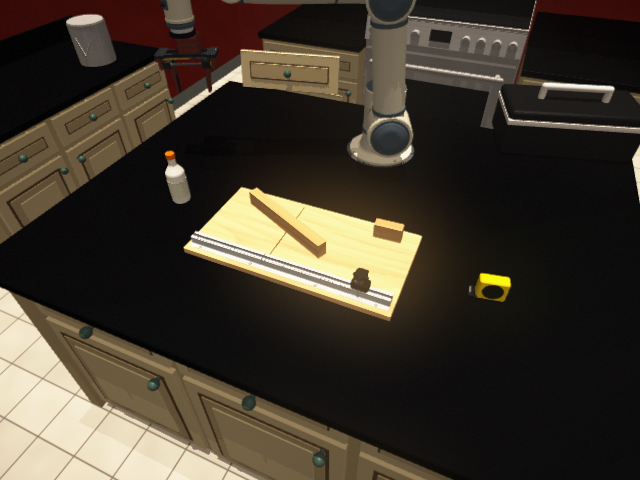

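The scene view agrees: stop at the left end of the fence, rail askew and clear, bystanders out of the path. Measured sizes match the given ones (rail 298x30, board 563x293). I'll move above the rail and take one close look.

```bash
cat >> h.py <<'E'
def Q(phi): return [0,float(np.cos(phi/2)),float(np.sin(phi/2)),0]
E
python3 - <<'E'
from bench import *
from h import *
move_to([0.5158,-0.1078,0.26],Q(np.deg2rad(64.3)))
s=state();print(s["time"],s["ee_pos"],s["joint_pos"],s["ft_force"])
d=get_image("wrist"); np.savez("w1.npz",**d); cv2.imwrite("pics/w1.png",d["frame"])
print(d["camera_matrix"][0],np.round(-d["view"][:3,:3].T@d["view"][:3,3],3))
E
```

```text
1.95 [ 0.51567081 -0.10864721  0.25984064] [-2.72007242e-01 -9.71088845e-02  1.36672379e+00 -3.36625861e-04
  1.87220687e+00  1.77867117e-01] [ 0.21944678  0.18234014 -0.01950447]
[431.20361934   0.         320.48502128] [ 0.55  -0.04   0.414]
```

View pics/w1.png

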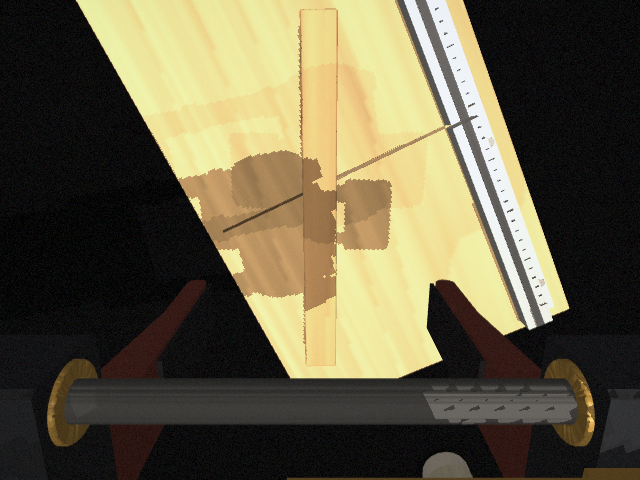

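The close view shows the rail top with corners at (301,10), (337,10), (306,365) and (336,365). The board's back edge runs (463,0)–(568,308) and the left base edge is at the far left. I fit lines to these.

Run:
```python
from h import *
d=dict(np.load("w1.npz")); g=cv2.cvtColor(d["frame"],cv2.COLOR_BGR2GRAY).astype(float)
c=ray(d,[[301,10],[337,10],[306,365],[336,365]],.062); print(c.round(4).tolist())
m=c.mean(0); a=(c[0]+c[1]-c[2]-c[3])/2; print("rail",m,np.linalg.norm(a),np.arctan2(a[1],a[0]), [np.linalg.norm(c[0]-c[1]),np.linalg.norm(c[2]-c[3])])
# board back edge (last bright pixel per row), front edge (first bright)
def line(p,z):
    p=np.array(p,float); w=ray(d,p,z)[:,:2]; vx,vy,x,y=cv2.fitLine(w.astype(np.float32),cv2.DIST_HUBER,0,1e-4,1e-4).ravel()
    return np.arctan2(vy,vx)%np.pi,(x,y), np.abs((w-[x,y])@[-vy,vx]).max()
back=[(np.nonzero(g[r]>90)[0].max()+.5,r) for r in range(5,295,5)]
front=[(np.nonzero(g[r]>90)[0].min()-.5,r) for r in list(range(5,140,5))]
for n,p in(("back",back),("front",front)): print(n,line(p,.018))
# fence: largest horizontal gradients in rows
for r in (20,80,150,220,290):
    x=np.arange(380,570); e=np.diff(g[r,380:570]); print(r,[(int(x[i]),int(e[i])) for i in np.nonzero(abs(e)>35)[0]])
```

```text
[[0.5688, 0.0328, 0.062], [0.5927, 0.0213, 0.062], [0.4401, -0.2356, 0.062], [0.4652, -0.2477, 0.062]]
rail [ 0.51670459 -0.10731416  0.062     ] 0.2977084002929355 1.1261559149427658 [np.float64(0.0265796770100775), np.float64(0.0278368559116507)]
back (np.float32(1.5652497), (np.float32(0.6940457), np.float32(-0.14616148)), np.float64(0.0004290198426677329))
front (np.float32(1.564779), (np.float32(0.406349), np.float32(0.06817508)), np.float64(0.00042214978368439085))
20 [(401, -75), (404, -67), (410, 95), (411, 65), (421, -72), (422, -45), (432, 82), (433, 50), (439, -64), (441, -66), (442, 109), (469, -172)]
80 [(425, -77), (427, -66), (433, 95), (434, 61), (444, -97), (445, -39), (454, 37), (455, 102), (463, -64), (464, 65), (490, -174)]
150 [(388, -74), (389, 77), (390, -81), (398, 79), (452, -76), (454, -36), (460, 144), (471, -138), (480, 118), (514, -184)]
220 [(390, 70), (477, -74), (480, -42), (486, 99), (487, 61), (497, -178), (506, 135), (510, -72), (511, -57), (513, -39), (514, 145), (538, -115), (539, -84)]
290 [(428, -102), (429, -111), (459, 77), (460, 116), (505, -70), (507, -42), (513, 143), (523, -174), (531, 87), (532, 60), (562, -118), (563, -92)]
```

```bash
cat >> h.py <<'E'
from bench import *
def ft(n=4):
    F=[]
    for _ in range(n): hold(0.02); s=state(); F.append(np.r_[s["ft_force"],s["moment"]])
    return np.mean(F,0)
TH=1.126; u0=np.array([np.cos(TH),np.sin(TH)]); YAW=1.565-np.pi/2
E
python3 - <<'E'
from h import *
c=[.5163,-.1075]
move_to(c+[.10],Q(TH)); move_l(c+[.048],.08)
print(ft(),state()["ee_pos"]); close(); hold(.2)
s=state(); print(s["time"],s["finger_gap"],s["finger_force"],s["ee_pos"],ft())
move_l(c+[.0495],.03); F=ft(); print("lift",F)
P=np.array([.6317,.152]); q=P-.180*u0
move_l(list(q)+[.0495],.08); hold(.2)
s=state(); print(s["time"],s["ee_pos"],ft(),ft())
t=s["time"]; move_l(list(q+.0005*u0)+[.0495],.05); print(state()["time"]-t)
d=get_image("wrist"); cv2.imwrite("pics/w2.png",d["frame"]); np.savez("w2.npz",**d)
E
```

```text
[-0.01855269  0.32528163  0.29555343 -0.03082968 -0.02319821 -0.00609422] [ 0.51669539 -0.10759832  0.04867398]
4.7 0.028002789060116433 30.000077784061432 [ 0.51619951 -0.10744895  0.04796977] [-0.99765753 -0.03708933  0.68538116  0.09954287  0.13951137 -0.01209679]
lift [-0.0242051  -0.32129867 -1.92525323 -0.01854557 -0.04065046  0.03260597]
6.7333 [ 0.55417252 -0.0108269   0.04950089] [-6.29748212e-03  9.49825427e-02 -2.62848080e+00 -2.03068646e-02
  1.84321589e-03 -4.72897352e-03] [ 0.43313208  0.03450172 -2.04402958 -0.01813597 -0.05235451  0.00290067]
0.38339999999999996
```

View pics/w2.png

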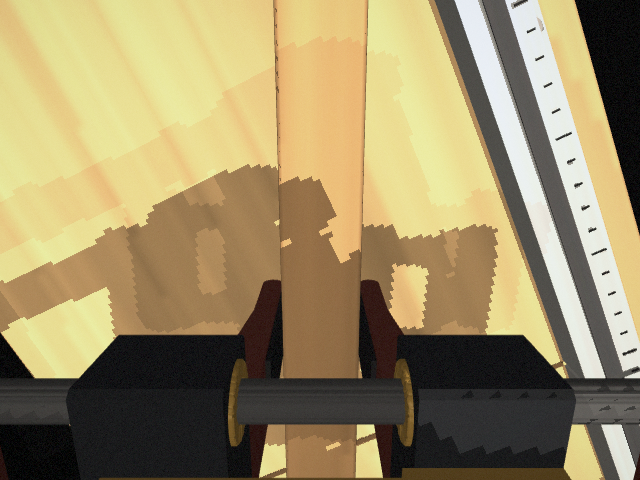

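The rail is held straight between the fingers (columns 275–367) and about 2.2 N is lifted off the board. Now a gentle approach until contact.

Run:
```python
from h import *
P=np.array([.6317,.152]); Z=.0495
move_l(list(P-.170*u0)+[Z],.03); hold(.1); b=ft(6); print(b[:3])
d=.170
for i in range(30):
    d-=.0006; move_l(list(P-d*u0)+[Z],.05); F=(ft(3)-b)
    fa=-F[:2]@u0
    if fa>1.2: print(round(d,4),fa.round(2),F.round(2),state()["ee_pos"])
    if fa>2.5: break
print(d,fa,state()["time"],state()["ee_pos"],ft(6)-b); np.save("b.npy",b)
```

```text
[ 0.080563   -0.21689063 -2.13085315]
0.1592 3.45 [-1.76 -2.98  1.42 -0.47  0.27  0.02] [0.56302278 0.00782183 0.04949075]
0.1592000000000002 3.451426994860809 13.2333 [0.56302278 0.00782183 0.04949075] [-1.97354207 -3.1882051   0.92464347 -0.51573535  0.30617079  0.06308879]
```

```bash
cat > piv.py <<'E'
from h import *
import sys
b=np.load("b.npy"); Z=.0495; P=np.array([.6317,.152])+[-.0015*float(sys.argv[3]),0]
phis=np.linspace(float(sys.argv[1]),float(sys.argv[2]),int(sys.argv[4])+1)[1:]; r=float(sys.argv[5])
for p in phis:
    u=np.array([np.cos(p),np.sin(p)]); n=np.array([u[1],-u[0]])
    move_l(list(P-r*u)+[Z],.03,Q(p)); F=ft(4)-b; fa=-F[:2]@u
    print(round(p,3),round(r,5),"axial",fa.round(2),"lat",(F[:2]@n).round(2),"z",F[2].round(2),"M",F[3:].round(2),round(state()["time"],1))
    if fa>9 or abs(F[:2]@n)>9: print("STOP");break
    r+=np.clip(.00012*(fa-4),-.0006,.0006)
    if fa<1.5 or fa>7:
        move_l(list(P-r*u)+[Z],.03); print("fix",-(ft(4)-b)[:2]@u)
print(r,state()["ee_pos"])
E
python3 piv.py 1.126 1.25 0 4 .1592
```

```text
1.157 0.1592 axial 5.11 lat -0.51 z 1.55 M [-0.66  0.49  0.16] 13.7
1.188 0.15933 axial 5.41 lat -1.93 z 1.34 M [-0.62  0.57  0.23] 14.1
1.219 0.1595 axial 4.49 lat -2.16 z 1.87 M [-0.59  0.57  0.3 ] 14.5
1.25 0.15956 axial 4.2 lat -2.36 z 1.14 M [-0.57  0.58  0.31] 14.9
0.15958655853823608 [0.58092136 0.00059122 0.04925387]
```

```bash
python3 piv.py 1.25 1.43 0.7 5 .1596
python3 - <<'E'
from h import *
s=state();print(s["time"],s["ee_rot"])
E
```

```text
1.286 0.1596 axial 2.53 lat -1.04 z 0.38 M [-0.48  0.27  0.13] 15.2
1.322 0.15942 axial 3.27 lat -1.63 z 0.35 M [-0.54  0.38  0.21] 15.7
1.358 0.15934 axial 4.36 lat -2.16 z 0.15 M [-0.66  0.47  0.29] 16.1
1.394 0.15938 axial 4.22 lat -2.29 z 0.42 M [-0.75  0.49  0.31] 16.5
1.43 0.1594 axial 4.42 lat -2.4 z 0.38 M [-0.75  0.47  0.33] 16.9
0.1594556389734412 [ 0.60807252 -0.00591896  0.04945616]
16.875 [-2.90891526e-05  7.55557882e-01  6.55081872e-01 -1.66262972e-04]
```

```bash
python3 piv.py 1.43 1.558 1 5 .1594
python3 - <<'E'
from h import *
d=get_image("wrist"); cv2.imwrite("pics/w3.png",d["frame"]); np.savez("w3.npz",**d)
E
```

```text
1.456 0.1594 axial 4.3 lat -1.66 z -0.19 M [-0.78  0.36  0.25] 17.2
1.481 0.15944 axial 4.93 lat -2.38 z -0.16 M [-0.81  0.41  0.31] 17.6
1.507 0.15955 axial 4.64 lat -2.78 z -0.01 M [-0.8   0.42  0.34] 17.9
1.532 0.15962 axial 3.77 lat -2.05 z 0.05 M [-0.75  0.35  0.3 ] 18.3
1.558 0.1596 axial 4.75 lat -1.88 z -0.26 M [-0.78  0.36  0.29] 18.6
0.1596863055215761 [ 0.62804344 -0.00760772  0.04947682]
```

View pics/w3.png

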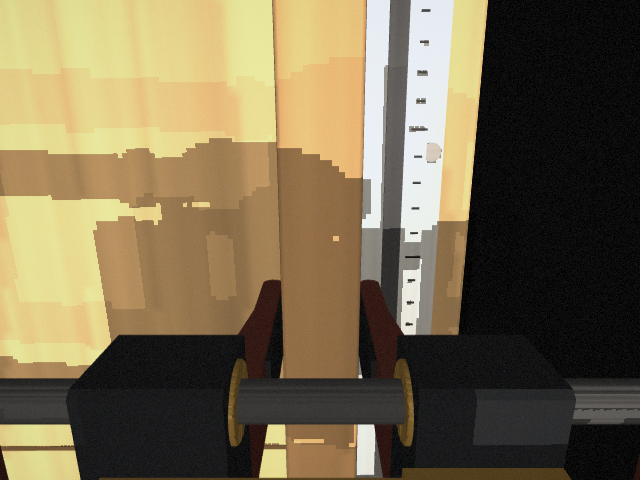

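The rail lies nearly parallel to the fence, with a sliver of fence face visible at about column 366. Next I press it lightly onto the fence.

Run:
```python
from h import *
b=np.load("b.npy"); Z=.0495; p=1.565; P=np.array([.6302,.152]); r=.1596
u=np.array([np.cos(p),np.sin(p)]); n=np.array([u[1],-u[0]])
for i in range(12):
    move_l(list(P-r*u+n*.0005*i)+[Z],.03,Q(p)); F=ft(4)-b
    fa=-F[:2]@u; lat=F[:2]@n
    print(i,"axial",fa.round(2),"lat",lat.round(2),"M",F[3:].round(2),state()["ee_pos"].round(4))
    r+=np.clip(.0001*(fa-4),-.0004,.0004)
    if lat<-7: break
print(r,state()["time"])
```

```text
0 axial 4.28 lat -1.81 M [-0.8   0.34  0.29] [ 0.6292 -0.0076  0.0495]
1 axial 4.17 lat -2.19 M [-0.79  0.4   0.37] [ 0.6296 -0.0076  0.0495]
2 axial 4.41 lat -4.01 M [-0.78  0.59  0.27] [ 0.6298 -0.0077  0.0494]
3 axial 3.78 lat -5.71 M [-0.78  0.93  0.26] [ 0.6298 -0.0076  0.0494]
4 axial 3.66 lat -7.7 M [-0.8   1.28  0.3 ] [ 0.6299 -0.0076  0.0494]
0.15963081091646603 20.25
```

Run:
```python
from h import *
b=np.load("b.npy"); p=1.565; P=np.array([.6302,.152]); r=.1596
u=np.array([np.cos(p),np.sin(p)]); n=np.array([u[1],-u[0]]); c=P-r*u+n*.002
for Z in (.0488,.0483,.0480,.0477):
    move_l(list(c)+[Z],.03); F=ft(4)-b; print(Z,(-F[:2]@u).round(2),(F[:2]@n).round(2),F[2:].round(2))
    if F[2]>4: break
c-=n*.0007; move_l(list(c)+[Z],.03); F=ft(4)-b; print((-F[:2]@u).round(2),(F[:2]@n).round(2),F[2:].round(2))
gripper_open(); hold(.2); print((ft(4)-b).round(2),state()["time"])
move_l(list(c)+[.12],.08); move_l([.55,-.04,.30],.2)
d=get_image("wrist"); cv2.imwrite("pics/w4.png",d["frame"]); np.savez("w4.npz",**d)
t=get_image("top"); np.savez("t4.npz",**t); print(state()["time"])
```

```text
0.0488 5.19 -8.02 [ 3.88 -0.68  1.37  0.27]
0.0483 4.53 -9.08 [ 5.62 -0.61  1.51  0.28]
4.58 -6.31 [ 3.64 -0.6   1.    0.28]
[-0.25 -0.06  2.31  0.02 -0.06 -0.01] 22.5
24.8
```

View pics/w4.png

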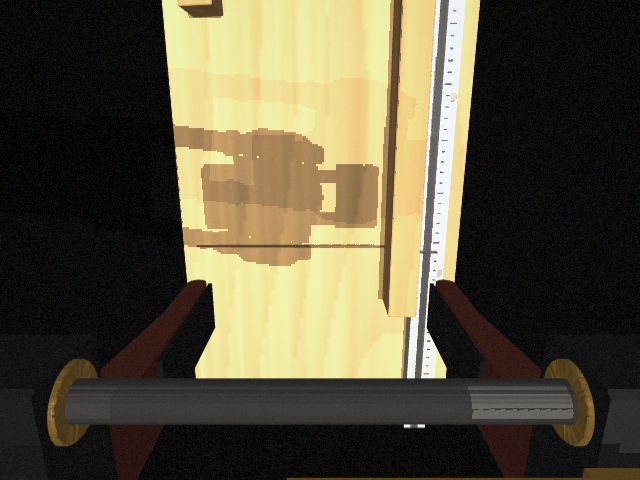

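The rail is released, upright and along the fence (top at columns 390–417, lower end at row 316). I check its angle and side offset numerically against the board edges.

Run:
```python
from h import *
d=dict(np.load("w4.npz")); g=cv2.cvtColor(d["frame"],cv2.COLOR_BGR2GRAY).astype(float); hsv=cv2.cvtColor(d["frame"],cv2.COLOR_BGR2HSV)
def line(p,z,n):
    w=ray(d,np.array(p,float),z)[:,:2]; vx,vy,x,y=cv2.fitLine(w.astype(np.float32),cv2.DIST_HUBER,0,1e-4,1e-4).ravel()
    a=np.arctan2(vy,vx)%np.pi; print(n,round(a,4),"x at y=0:",round(x-y*vx/vy,4),"res",np.median(abs((w-[x,y])@[-vy,vx])).round(5))
B=[];Fr=[];L=[];T=[];R=[]
for r in range(8,290,4):
    o=np.nonzero(g[r]>90)[0]; B.append((o.max()+.5,r)); 
    if r<100 and r>25: Fr.append((o.min()-.5,r))
    e=np.diff(g[r]); 
    i=375+np.argmin(e[375:396]); j=i+1+np.argmax(e[i+1:i+14]); s=d["frame"][r,:,0].astype(float); k=408+np.argmax(np.diff(s)[408:432])
    L.append((i+.5,r));T.append((j+.5,r));R.append((k+.5,r))
line(B,.018,"back");line(Fr,.018,"front");line(L,.018,"rail foot");line(T,.062,"rail top left");line(R,.062,"rail top right")
t=dict(np.load("t4.npz")); P=cloud(t); z=P[...,2]
mm=((z>.048)&(z<.075)).astype(np.uint8)*255; mm[:170]=0;mm[300:]=0;mm[:,:225]=0;mm[:,430:]=0
for c in cv2.findContours(mm,0,2)[0]:
    if cv2.contourArea(c)>30: print(cv2.boundingRect(c),rect(ray(t,c[:,0],.062)))
f=t["frame"][170:300,220:440]; cv2.imwrite("pics/t4.png",cv2.resize(f,None,fx=3.5,fy=3.5,interpolation=cv2.INTER_CUBIC))
```

```text
back 1.564 x at y=0: 0.6948 res 0.00026
front 1.5594 x at y=0: 0.4055 res 0.00027
rail foot 1.5602 x at y=0: 0.6133 res 0.00049
rail top left 1.5669 x at y=0: 0.6171 res 0.00028
rail top right 1.6316 x at y=0: 0.6462 res 0.00264
(246, 263, 27, 10) (array([0.44636847, 0.15851689]), array([75.02742767, 25.9025383 ]), 91.06459760665894)
(259, 191, 41, 20) (array([0.63352576, 0.10507898]), array([120.9783783,  50.3988266]), 73.04717254638672)
```

View pics/t4.png

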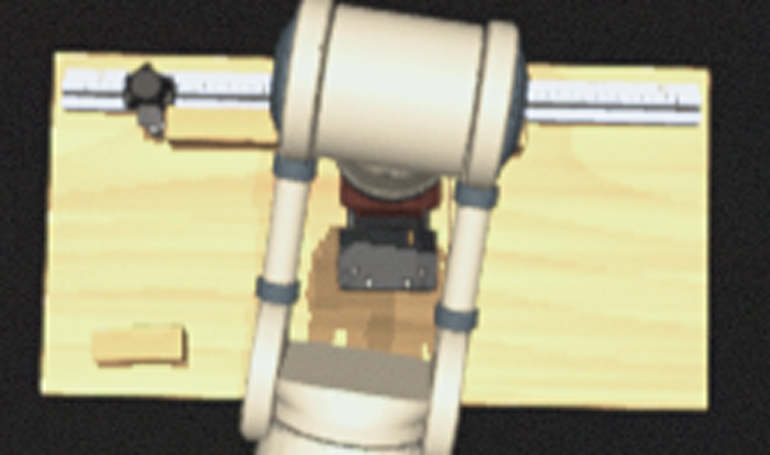

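The rail is 0.003 rad out of line with the fence, its axis about 0.3 mm from nominal, and its end touched the post at release. The bystanders haven't moved, so I'm handing in.

```bash
python3 -c "
from bench import *
print(job_done())"
```

```text
the job is handed in; nothing more can be done
None
```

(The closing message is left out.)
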